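# Shim the short foot of a rocking instrument table

### The job

The little instrument table rocks because its front right foot hangs clear of the worktop. Pick up the tapered shim by its grip and slide it, thin end first and flat on the worktop, under that foot until you feel it take up the slack and carry the foot, then let go and leave it there. Stop as soon as it is snug: do not jack the table up or ram it, and leave the beaker standing where it is on the table.

Things in the scene. Friction and masses are not known exactly. Their poses are not given: they have to be found in the camera images.
- table: Instrument table, anchored: aluminium plate 160 (x) x 130 (y) mm, top 46 mm, underside 36 mm above the worktop, on four steel feet (domed ends 18 mm across) at x +-64, y +-50 mm. Origin on the worktop under the plate's middle; x to its rear, y left, z up. Front right foot (x -64, y -50) hangs 4.5 to 13.5 mm clear, a gap no pose tells. A 1 kg weight fixed at its middle holds the other feet down.
- short_corner (a point): Point on the plate's top, 46 mm above the worktop, straight above the middle of the short front right foot; rises with the plate. The plate stands out 16 mm to the front and 15 mm to the right of the foot's middle. Lifting this foot takes 6 to 10 N and tilts the plate about its two left feet.
- shim: Tapered shim, 0.14 kg: black grip block, 12 mm wide neck, then a polished steel blade 30 mm wide. Origin at the underside's level below the grip; x points along the blade to its thin edge at x = 108 mm, 3 mm thick; it thickens 1 in 6 to 14.5 mm at x = 39, then level to x = 26. Pushing is nearly free till the foot touches; within a few mm it takes 5 to 15 N (more if pressed down). It stays put.
- shim_grip (a point): Middle of the shim's grip block, 30 mm above the worktop when the shim lies on it. The block is 26 mm along the blade (x) and 16 mm across (y), its top at 48 mm; its two sides are clear down to the worktop. Only the blade rests on the worktop; its friction there is about 0.4.
- shim_tip (a point): Middle of the shim's thin front edge, 1.5 mm above its underside.
- beaker_center (a point): Middle of the empty clear beaker (53 mm diameter, 66 mm high, 33 mm above its foot) that stands loose at the rear right of the table's plate.
Not all that is in view belongs to the job. What is shaped like the part that bears beaker_center but turquoise is not meant.

How it is judged:
By the outcome, as a careful person would: the job done as asked, in the order asked, and still so for the second after the job is handed in, with the robot touching nothing.
It also fails if it takes over 51 s, if anything falls off the work surface, if the arm or the gripper's body presses on something with over 40 N, if the wrist force passes 120 N, or if a joint passes its speed limit or range.

### The arm

A 6-joint arm with a two-finger parallel gripper is mounted at the origin on a cart in front of the work surface, level with it; the furniture and walls round the work are solid. World frame = base frame: x ahead of the robot, y to its left, z up, the work surface at z = 0. Lengths are in m, angles in degrees, forces in N, time in s.
With the tool pointing down it reaches from about 0.275 to 0.75 m from the base axis. Payload 10.2 kg.
Tool frame: the origin (TCP) lies at the very end of the fingers, on their centre line; the grasp point (between the pads) lies 19 mm behind it (manip.tcp_to_grasp is the distance from the TCP to the grasp point, in m); z points along the fingers, y is the line along which they close (so a half turn about z gives the same grasp; the last joint's range is limited). The gripper opens to 85 mm and grips with 20 to 120 N. Pads are 22 mm wide; open, the fingers measure 114 mm over their backs; the gripper's body (76 mm by 85 mm) begins 54 mm behind the grasp point. The pads swing forward as they close: fully open they stand 13 mm farther back than shut.
Start: joints at [63.404, 17.928, 85.812, -0, 76.261, -12.8], TCP at [0.125, 0.51, 0.231] pointing down, gripper open.
Joint ranges: [-168.41, 168.41], [-55.51, 124.54], [10.69, 146.95], [-70.63, 250.63], [1, 178], [-165.06, 165.06]. Speed limits (degrees/s): [136.94, 136.94, 172.46, 180, 180, 180].

### API

Orientations are given as a 3x3 rotation matrix whose columns are the frame's x, y, z axes.
In Python, from bench import manip gives the robot as it stands.
- The arm moves only by the tool jog_arm, never from a script. Its arguments are lists of equal length, an entry for each row: "delta_rot": the turn, a rotation vector about the tool's x, y, z in rad, a list of three; "linear": the shift along the tool's x, y, z in mm, a list of three; "fingers": the finger opening in mm, from 0 to 85.4. A call has exactly 8 rows; each row is the pose to reach, as a shift and turn from the pose commanded when the call began, along the tool's axes at that moment; what a row does not reach only later rows make up. A row lasts 1/10 s, in which the tool goes at most 50 mm and 8.59 degrees, less where a joint would pass 70% of its speed; a pose out of reach is approached as far as the arm can. A call with a gripper value outside its range is refused whole. The fingers move at their own pace and stop on an object; "squeeze" is the grip in N (left out, the last holds). Time passes only in rows, so rows that repeat a pose let the fingers close, or fill a call up. It gives the time, the measured TCP pose, the force, the opening and the grip force at its end, in the units of the state.
- manip.read_state(): the state, without advancing time (a new reading comes with each control period).
- manip.grab_frame(name): name is "side" or "top"; returns (picture, depth): 420x560x3 uint8, blue, green, red; 420x560 float32, m along the optical axis (not along the pixel's ray), 0 where there is no reading.
- manip.get_calibration(name): a dict with "vfov" (degrees; the focal length in pixels is half the picture's height over the tangent of half this angle, whatever the lens; pixels are square), "cx", "cy" (the principal point, pixels), "eye" and "attitude" of the camera in the world. Camera axes: x right, y down, z forward; pixel columns grow to the right and rows downward; lengths in m; the calibration is good to about 2 mm. A picture is of the moment at which its call begins. get_calibration takes no time and is no camera call.
- manip.job_done(): hands the job in; it is judged then, once.
The state is a dict: "time_s": time; "joint_positions": joint angles; "qd": joint speeds; "tau": joint torques, N m; "position": TCP position; "orientation": TCP orientation; "force": force on the tool from outside, world axes, zero at the start; "moment": the same for the moment, N m; "grip_width": finger opening in m; "gripper_force": force on a finger pad.
Only numpy, scipy, OpenCV 4.12 (cv2) and the standard library are available. Lean on these libraries where they do the work, as an engineer would, in place of code of your own. Each camera call takes 0.05 s, during which the arm holds its last target. There are 200 camera calls.

## Working session

There is one attempt and no reset: what is moved stays moved. The work goes in short steps, Python scripts to look and compute and a tool call to move; the robot and the scene stay as the last step left them, time stands still between calls to the robot, and variables do not carry over. Pictures are saved under pics/ and viewed, at most 10 in all, crops included, and the job is handed in when it is done.

Besides the shell and the picture viewer there is one more tool, called after "Request:" as name(argument=value, ...) on one line, values as JSON. jog_arm: Moves the arm, as the interface text tells. Its arguments: {"type":"object","properties":{"delta_rot":{"type":"array","items":{"type":"array","items":{"type":"number"}}},"linear":{"type":"array","items":{"type":"array","items":{"type":"number"}}},"fingers":{"type":"array","items":{"type":"number"}},"squeeze":{"type":"number"}},"required":["delta_rot","linear","fingers"]}

```bash
mkdir -p pics
cat > h.py <<'E'
from bench import manip
import numpy as np, cv2
def grab(n,save=None):
    im,d=manip.grab_frame(n); c=manip.get_calibration(n)
    if save: cv2.imwrite(f'pics/{save}.png',im); np.save(f'pics/{save}.npy',d)
    return im,d,c
def f(c): return 210/np.tan(np.radians(c['vfov'])/2)
def ray(c,u,v):
    r=np.array([(u-c['cx'])/f(c),(v-c['cy'])/f(c),1.0]); return np.array(c['eye']),np.array(c['attitude'])@r
def plane(c,u,v,z):
    e,r=ray(c,u,v); return e+r*(z-e[2])/r[2]
def cloud(c,d):
    v,u=np.mgrid[:d.shape[0],:d.shape[1]]
    p=np.stack([(u-c['cx'])/f(c)*d,(v-c['cy'])/f(c)*d,d],-1)
    return p@np.array(c['attitude']).T+np.array(c['eye'])
E
python3 - <<'E'
from h import *
for n in('top','side'):
    im,d,c=grab(n,n+'0'); print(n,c)
s=manip.read_state();print(s['position'],s['orientation'],s['force'],s['time_s'])
E
```

```text
top {'vfov': 43.81649107459721, 'cx': 278.61328277994085, 'cy': 213.04831217714076, 'eye': array([0.41409427, 0.08256435, 1.0364311 ]), 'attitude': array([[ 0.00687858, -0.99144851,  0.13031708],
       [-0.99987313, -0.00494684,  0.01514132],
       [-0.01436718, -0.1304047 , -0.99135675]])}
side {'vfov': 49.65516984748255, 'cx': 281.78343921132824, 'cy': 206.14558609325405, 'eye': array([ 0.20891538, -0.27463221,  0.80954259]), 'attitude': array([[ 0.72869171, -0.57362591,  0.37411456],
       [-0.68469379, -0.59886344,  0.41539979],
       [-0.01424054, -0.5588523 , -0.82914493]])}
[0.12512253 0.50964459 0.23080088] [[-9.71141968e-01  2.38501556e-01 -5.33994372e-04]
 [ 2.38501995e-01  9.71141472e-01 -1.01990745e-03]
 [ 2.75334568e-04 -1.11783365e-03 -9.99999337e-01]] [-0.75029468  0.76553372  0.47114142] 0.1
```

View pics/top0.png

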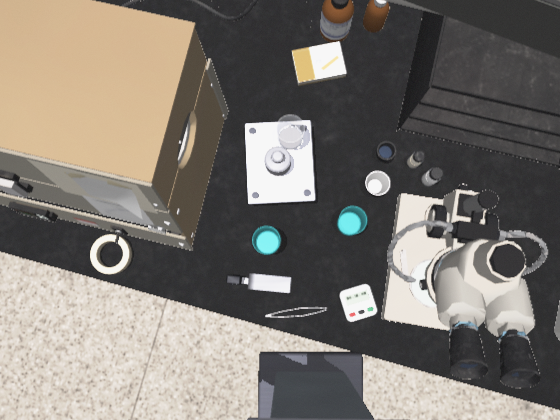

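View pics/side0.png

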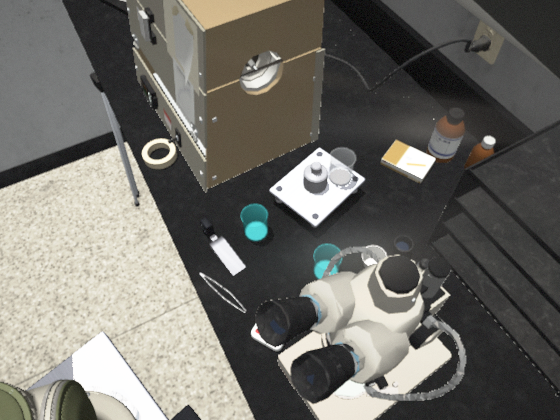

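Run:
```python
from h import *
im=cv2.imread('pics/top0.png');d=np.load('pics/top0.npy');c=manip.get_calibration('top');P=cloud(c,d)
# plate: bright, z~46mm
g=im.min(2)
box=np.zeros(g.shape,bool);box[105:215,235:325]=1
m=((P[...,2]>.036)&(P[...,2]<.056)&(g>150)&box).astype(np.uint8)
k=max(cv2.findContours(m,0,2)[0],key=cv2.contourArea)
k=cv2.convexHull(k);b=cv2.boxPoints(cv2.minAreaRect(k))
print('plate z',np.median(P[...,2][m>0]));q=np.array([plane(c,u,v,.046) for u,v in b]);print(b,q.round(4),q.mean(0),np.linalg.norm(np.diff(q,axis=0),axis=1))
# screws / dark dots
for u,v in((252,131),(255,195),(307,193)):
    w=g[v-7:v+8,u-7:u+8]; yy,xx=np.where(w<140); print('dot',u-7+xx.mean(),v-7+yy.mean(),plane(c,u-7+xx.mean(),v-7+yy.mean(),.046).round(4))
# blade
box[:]=0;box[268:300,240:300]=1
m=((g>110)&box).astype(np.uint8);k=max(cv2.findContours(m,0,2)[0],key=cv2.contourArea)
b=cv2.boxPoints(cv2.minAreaRect(k));q=np.array([plane(c,u,v,.008) for u,v in b]);print('blade',b,q.round(4),np.linalg.norm(np.diff(q,axis=0),axis=1))
# grip top from depth
w=P[268:296,222:258];mm=(w[...,2]>.04)&(w[...,2]<.056);print('grip',mm.sum(),w[mm].mean(0),w[mm].min(0),w[mm].max(0))
# cups
hsv=cv2.cvtColor(im,cv2.COLOR_BGR2HSV);t=cv2.inRange(hsv,(80,120,60),(100,255,255))
for k in cv2.findContours(t,0,2)[0]:
    if cv2.contourArea(k)>200:
        mk=np.zeros_like(t);cv2.drawContours(mk,[k],-1,1,-1);z=P[mk>0];(x,y),r=cv2.minEnclosingCircle(k);print('cup',x,y,r,np.percentile(z[:,2],[5,95]),plane(c,x,y,.03))
a=cv2.resize(im[105:315,215:385],None,fx=3.5,fy=2.8 and 2.85);a=cv2.resize(im[110:310,215:385],None,fx=2.9,fy=2.9,interpolation=cv2.INTER_CUBIC);cv2.imwrite('pics/crop1.png',a)
```

```text
plate z 0.04608734662655939
[[243.54428 123.61311]
 [310.522   120.17836]
 [314.63083 200.30098]
 [247.6531  203.73573]] [[0.7207 0.1676 0.046 ]
 [0.7279 0.0365 0.046 ]
 [0.5693 0.0288 0.046 ]
 [0.562  0.1572 0.046 ]] [0.64498387 0.09753843 0.046     ] [0.13133532 0.15884017 0.12866209]
dot 253.22222222222223 129.44444444444446 [0.709  0.1485 0.046 ]
dot 257.5 194.0 [0.581  0.1386 0.046 ]
dot nan nan [nan nan nan]
blade [[241.01122 288.38205]
 [242.58427 271.8652 ]
 [291.09662 276.48544]
 [289.52356 293.0023 ]] [[0.4006 0.1706 0.008 ]
 [0.4327 0.1681 0.008 ]
 [0.4243 0.073  0.008 ]
 [0.3924 0.0759 0.008 ]] [0.03215877 0.09544027 0.03207898]
grip 115 [0.4169563  0.18240274 0.04726099] [0.40918079 0.1696715  0.04089317] [0.42418268 0.19633799 0.05354674]
cup 266.1078186035156 239.7267608642578 14.591832160949707 [0.00034896 0.06569658] [0.49429014 0.12173955 0.03      ]
cup 351.4683532714844 220.6012725830078 15.6140775680542 [0.0005666  0.06609422] [ 0.53234433 -0.04326898  0.03      ]<stdin>:12: RuntimeWarning: Mean of empty slice.
  ret = ret.dtype.type(ret / rcount)
```

View pics/crop1.png

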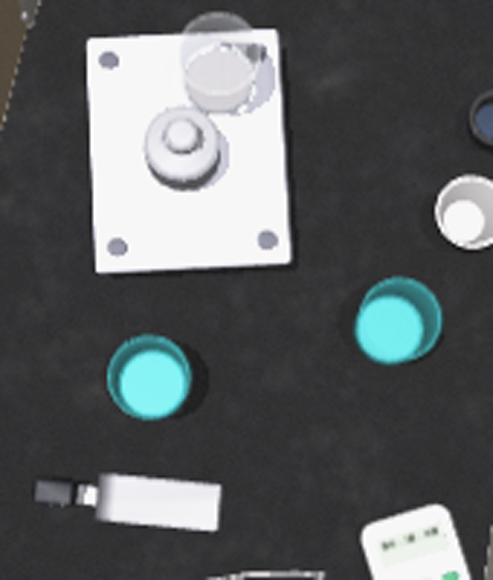

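The crop shows the single shim with its grip at top-view pixel (235,281) and tip at (291,285). The front right foot's dot is at (307,193). The clear beaker is at (290,130) at the rear right of the plate; the two turquoise cups at (267,240) and (350,220) are decoys and stay where they are. Next I check the oven clearance and work out the first move.

```bash
cat >> h.py <<'E'
def rel(target,az,start=None):
    """shift (mm, tool axes) and turn about tool z (rad) to reach TCP target with tool y at azimuth az, tool down"""
    from scipy.spatial.transform import Rotation as R
    s=manip.read_state();O=np.array(s['orientation']);p=np.array(s['position'])
    a=np.radians(az);T=np.array([[-np.sin(-a)*-1*-1 if 0 else np.sin(a),np.cos(a),0],[-np.cos(a),np.sin(a),0],[0,0,-1]]).astype(float)
    print('lin',(O.T@(np.array(target)-p)*1000).round(1),'rot',R.from_matrix(O.T@T).as_rotvec().round(4),'at',p.round(4))
E
python3 - <<'E'
from h import *
for n in('top','side'):
    d=np.load(f'pics/{n}0.npy');c=manip.get_calibration(n);P=cloud(c,d)[d>0]
    q=P[(P[:,2]>.09)&(P[:,0]>.2)&(P[:,0]<.6)&(P[:,1]>.15)&(P[:,1]<.7)]
    for y in np.arange(.2,.6,.05):
        w=q[abs(q[:,1]-y)<.025]; print(n,round(y,2),len(w),(w[:,0].min().round(3),w[w[:,0].argmin()].round(3)) if len(w) else '')
rel([.417,.182,.12],-5)
E
```

```text
top 0.2 0 
top 0.25 4093 (np.float64(0.488), array([0.488, 0.267, 0.098]))
top 0.3 3269 (np.float64(0.488), array([0.488, 0.276, 0.091]))
top 0.35 2737 (np.float64(0.5), array([0.5  , 0.329, 0.092]))
top 0.4 2342 (np.float64(0.512), array([0.512, 0.375, 0.099]))
top 0.45 1725 (np.float64(0.524), array([0.524, 0.428, 0.091]))
top 0.5 1087 (np.float64(0.535), array([0.535, 0.476, 0.093]))
top 0.55 125 (np.float64(0.546), array([0.546, 0.525, 0.091]))
side 0.2 0 
side 0.25 6705 (np.float64(0.486), array([0.486, 0.264, 0.097]))
side 0.3 2218 (np.float64(0.488), array([0.488, 0.279, 0.092]))
side 0.35 1309 (np.float64(0.5), array([0.5  , 0.328, 0.095]))
side 0.4 953 (np.float64(0.511), array([0.511, 0.375, 0.093]))
side 0.45 817 (np.float64(0.522), array([0.522, 0.427, 0.093]))
side 0.5 927 (np.float64(0.534), array([0.534, 0.476, 0.09 ]))
side 0.55 294 (np.float64(0.547), array([0.547, 0.53 , 0.092]))Traceback (most recent call last):
  File "<stdin>", line 7, in <module>
  File "h.py", line 21, in rel
    print('lin',(O.T@(np.array(target)-p)*1000).round(1),'rot',R.from_matrix(O.T@T).as_rotvec().round(4),'at',p.round(4))
                                                               ~~~~~~~~~~~~~^^^^^^^
  File "scipy/spatial/transform/_rotation.pyx", line 1143, in scipy.spatial.transform._rotation.Rotation.from_matrix
ValueError: Non-positive determinant (left-handed or null coordinate frame) in rotation matrix 0: [[-1.52953823e-01 -9.88233298e-01 -2.75334568e-04]
 [-9.88232766e-01  1.52953429e-01  1.11783365e-03]
 [ 1.06256707e-03 -4.43071571e-04  9.99999337e-01]].
```

```bash
sed -i 's/T=np.array(.*$/T=np.array([[-np.sin(a),np.cos(a),0],[np.cos(a),np.sin(a),0],[0,0,-1]])/' h.py
python3 -c "
from h import *
rel([.417,.182,.12],-5)"
```

```text
lin [-361.6 -248.5  111. ] rot [-1.1000e-03  6.0000e-04  1.4172e+00] at [0.1251 0.5096 0.2308]
```

Request:
jog_arm(delta_rot=[[0,0,0.14],[0,0,0.28],[0,0,0.42],[0,0,0.56],[0,0,0.7],[0,0,0.84],[0,0,0.98],[0,0,1.12]], linear=[[-36,-25,8],[-72,-50,16],[-108,-75,24],[-145,-100,32],[-181,-124,40],[-217,-149,48],[-253,-174,56],[-289,-199,64]], fingers=[45,45,45,45,45,45,45,45], squeeze=60)

```text
time_s: 0.9
position: [0.3592, 0.2461, 0.1669]
orientation: [[-0.203, 0.979, -0.0], [0.979, 0.203, 0.0], [0.0, -0.0, -1.0]]
force: [1.1, 1.5, -0.3]
grip_width: 0.0451
gripper_force: 0.0
```

```bash
python3 -c "
from h import *
rel([.4175,.182,.12],-5)"
```

```text
lin [-74.6  44.1  46.9] rot [-1.000e-04 -0.000e+00  2.915e-01] at [0.3592 0.2461 0.1669]
```

Request:
jog_arm(delta_rot=[[0,0,0.1],[0,0,0.2],[0,0,0.2915],[0,0,0.2915],[0,0,0.2915],[0,0,0.2915],[0,0,0.2915],[0,0,0.2915]], linear=[[-25,15,16],[-50,30,32],[-74.6,44.1,47],[-74.6,44.1,65],[-74.6,44.1,85],[-74.6,44.1,97],[-74.6,44.1,97],[-74.6,44.1,97]], fingers=[45,45,45,45,45,45,45,45])

```text
time_s: 1.7
position: [0.4172, 0.1839, 0.0705]
orientation: [[0.081, 0.997, -0.0], [0.997, -0.081, -0.0], [-0.0, -0.0, -1.0]]
force: [0.4, -1.0, 0.4]
grip_width: 0.045
gripper_force: 0.0
```

Run:
```python
from h import *
im,d,c=grab('side','side1')
rel([.4175,.182,.012],-5)
cv2.imwrite('pics/crop2.png',cv2.resize(im[170:310,150:300],None,fx=4,fy=4))
```

```text
lin [-2.   0.2 58.9] rot [ 0.0009 -0.0002  0.0059] at [0.4174 0.184  0.0709]
```

View pics/crop2.png

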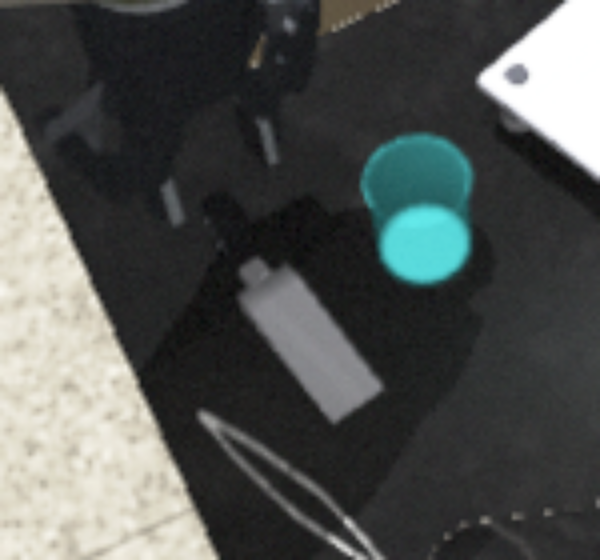

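The fingers straddle the grip block (crop about (220,210)), with pads at (172,200) and (268,140), so I go down and close.

Request:
jog_arm(delta_rot=[[0,0,0],[0,0,0],[0,0,0],[0,0,0],[0,0,0],[0,0,0],[0,0,0],[0,0,0]], linear=[[-2,0,15],[-2,0,30],[-2,0,45],[-2,0,55],[-2,0,58.5],[-2,0,58.5],[-2,0,58.5],[-2,0,58.5]], fingers=[45,45,45,45,45,45,30,10])

```text
time_s: 2.55
position: [0.4173, 0.182, 0.0124]
orientation: [[0.081, 0.997, 0.001], [0.997, -0.081, 0.0], [0.0, 0.001, -1.0]]
force: [0.3, 0.4, 0.2]
grip_width: 0.0167
gripper_force: 0.5
```

Request:
jog_arm(delta_rot=[[0,0,0],[0,0,0],[0,0,0],[0,0,0],[0,0,0],[0,0,0],[0,0,0],[0,0,0]], linear=[[0,0,0],[0,0,0],[0,0,0],[0,0,0],[0,0,-4],[0,0,-10],[0,0,-20],[0,0,-30]], fingers=[5,5,5,5,5,5,5,5])

```text
time_s: 3.35
position: [0.4169, 0.1819, 0.0427]
orientation: [[0.081, 0.997, 0.0], [0.997, -0.081, 0.0], [0.0, 0.0, -1.0]]
force: [0.2, -0.5, -1.5]
grip_width: 0.0152
gripper_force: 58.4
```

```bash
python3 -c "
from h import *
rel([.444,.0355,.13],93.5)"
```

```text
lin [-143.7   38.9  -87.3] rot [ 1.0000e-04  1.0000e-04 -1.7133e+00] at [0.4169 0.1819 0.0427]
```

Request:
jog_arm(delta_rot=[[0,0,0],[0,0,0],[0,0,-0.13],[0,0,-0.26],[0,0,-0.39],[0,0,-0.52],[0,0,-0.65],[0,0,-0.78]], linear=[[0,0,-30],[0,0,-60],[-15,4,-87],[-30,8,-87],[-45,12,-87],[-60,16,-87],[-75,20,-87],[-90,24,-87]], fingers=[5,5,5,5,5,5,5,5])

```text
time_s: 4.15
position: [0.4335, 0.0897, 0.1296]
orientation: [[-0.647, 0.762, 0.001], [0.762, 0.647, -0.0], [-0.0, 0.0, -1.0]]
force: [0.1, -0.2, -0.6]
grip_width: 0.0153
gripper_force: 58.7
```

```bash
python3 -c "
from h import *
rel([.444,.0355,.13],93.5)"
```

```text
lin [-48.1 -27.1  -0.4] rot [ 2.000e-04  6.000e-04 -9.279e-01] at [0.4335 0.0897 0.1296]
```

Request:
jog_arm(delta_rot=[[0,0,-0.13],[0,0,-0.26],[0,0,-0.39],[0,0,-0.52],[0,0,-0.65],[0,0,-0.78],[0,0,-0.9],[0,0,-0.928]], linear=[[-8,-4,0],[-16,-8,0],[-24,-12,0],[-32,-16,0],[-40,-21,0],[-48,-27,0],[-48,-27,0],[-48,-27,0]], fingers=[5,5,5,5,5,5,5,5])

```text
time_s: 4.95
position: [0.4437, 0.0359, 0.1294]
orientation: [[-0.998, -0.057, 0.0], [-0.057, 0.998, -0.0], [-0.0, -0.0, -1.0]]
force: [0.7, -0.0, -1.8]
grip_width: 0.0156
gripper_force: 58.7
```

Run:
```python
from h import *
rel([.444,.0355,.013],93.5)
im,d,c=grab('side','side2')
cv2.imwrite('pics/crop3.png',cv2.resize(im[130:330,180:400],None,fx=3,fy=3))
```

```text
lin [ -0.2  -0.4 116.4] rot [-0.0002  0.0004 -0.0037] at [0.4437 0.0359 0.1294]
```

View pics/crop3.png

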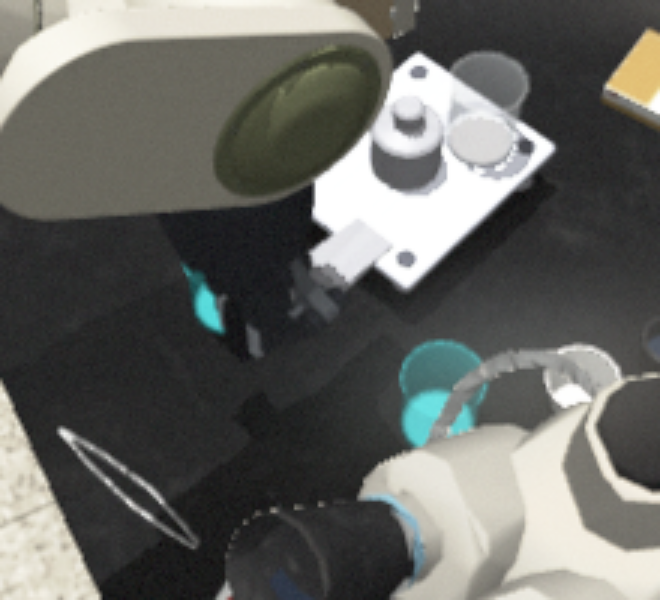

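The shim is held level (crop (345,255)), aimed at the foot dot (406,259) and short of the plate. I lower it in front of the table.

Request:
jog_arm(delta_rot=[[0,0,0],[0,0,0],[0,0,0],[0,0,0],[0,0,0],[0,0,0],[0,0,0],[0,0,0]], linear=[[0,0,20],[0,0,40],[0,0,60],[0,0,80],[0,0,98],[0,0,108],[0,0,112],[0,0,114]], fingers=[5,5,5,5,5,5,5,5])

```text
time_s: 5.8
position: [0.444, 0.0362, 0.015]
orientation: [[-0.998, -0.055, 0.0], [-0.055, 0.998, -0.0], [-0.0, -0.0, -1.0]]
force: [0.5, -0.4, -0.9]
grip_width: 0.0158
gripper_force: 58.7
```

Request:
jog_arm(delta_rot=[[0,0,0],[0,0,0],[0,0,0],[0,0,0],[0,0,0],[0,0,0],[0,0,0],[0,0,0]], linear=[[0,0,0.5],[0,0,1],[0,0,1.5],[0,0,2],[0,0,2.5],[0,0,2.5],[0,0,2.5],[0,0,2.5]], fingers=[5,5,5,5,5,5,5,5])

```text
time_s: 6.6
position: [0.4438, 0.0361, 0.0125]
orientation: [[-0.998, -0.056, 0.0], [-0.056, 0.998, -0.0], [-0.0, -0.0, -1.0]]
force: [-1.3, 0.6, 3.5]
grip_width: 0.015
gripper_force: 59.3
```

Request:
jog_arm(delta_rot=[[0,0,0],[0,0,0],[0,0,0],[0,0,0],[0,0,0],[0,0,0],[0,0,0],[0,0,0]], linear=[[0,0,0],[0,0,0],[0,0,0],[0,0,0],[0,0,0],[0,0,0],[0,0,0],[0,0,0]], fingers=[24,24,24,24,5,5,5,5])

```text
time_s: 7.4
position: [0.4438, 0.0361, 0.0124]
orientation: [[-0.998, -0.056, 0.0], [-0.056, 0.998, -0.0], [-0.0, -0.0, -1.0]]
force: [-0.3, 0.2, 2.8]
grip_width: 0.0154
gripper_force: 58.7
```

Run:
```python
from h import *
s=manip.read_state();print(s['position'],s['force'],s['grip_width'],s['gripper_force'])
for n in('top','side'):
    im,d,c=grab(n,n+'3')
    a=im[180:260,260:360] if n=='top' else im[150:270,240:400]
    cv2.imwrite(f'pics/c3{n}.png',cv2.resize(a,None,fx=4,fy=4,interpolation=2))
a=cv2.imread('pics/c3top.png');b=cv2.imread('pics/c3side.png');o=np.zeros((800,640,3),np.uint8);o[:320,:400]=a;o[320:,:640]=b;cv2.imwrite('pics/c3.png',cv2.resize(o,(480,600)))
```

```text
[0.44377557 0.03611029 0.01236659] [-0.25110579  0.24467928  2.81202957] 0.015409540249521726 58.65523159503937
```

View pics/c3.png

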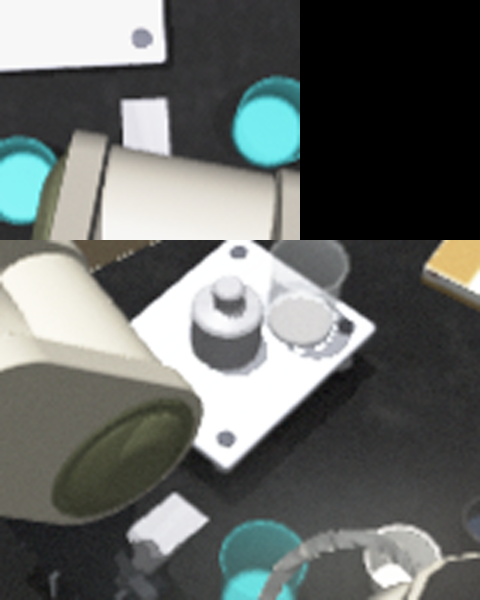

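Run:
```python
from h import *
c=manip.get_calibration('top'); print(plane(c,308.5,212.7,.003),plane(c,307.3,192.7,.046))
im=cv2.imread('pics/top3.png');m=(im.min(2)>120).astype(np.uint8);m[:209]=0;m[:,:298]=0;m[229:]=0;m[:,320:]=0
ys,xs=np.where(m);print([(v,xs[ys==v].min(),xs[ys==v].max()) for v in sorted(set(ys))])
```

```text
[0.55094047 0.03872755 0.003     ] [0.584002  0.0428333 0.046    ]
[(np.int64(213), np.int64(301), np.int64(315)), (np.int64(214), np.int64(300), np.int64(315)), (np.int64(215), np.int64(300), np.int64(315)), (np.int64(216), np.int64(300), np.int64(315)), (np.int64(217), np.int64(300), np.int64(315)), (np.int64(218), np.int64(301), np.int64(315)), (np.int64(219), np.int64(301), np.int64(315)), (np.int64(220), np.int64(301), np.int64(315)), (np.int64(221), np.int64(301), np.int64(315)), (np.int64(222), np.int64(301), np.int64(315)), (np.int64(223), np.int64(301), np.int64(315)), (np.int64(224), np.int64(301), np.int64(316)), (np.int64(225), np.int64(301), np.int64(316)), (np.int64(226), np.int64(301), np.int64(316)), (np.int64(227), np.int64(301), np.int64(316)), (np.int64(228), np.int64(301), np.int64(316))]
```

Request:
jog_arm(delta_rot=[[0,0,0],[0,0,0],[0,0,0],[0,0,0],[0,0,0],[0,0,0],[0,0,0],[0,0,0]], linear=[[-4,0.5,0],[-8,1,0],[-13,1.5,0],[-18,1.5,0],[-23,1.5,0],[-28,1.5,0],[-33,1.5,0],[-36,1.5,0]], fingers=[5,5,5,5,5,5,5,5])

```text
time_s: 8.3
position: [0.4796, 0.0397, 0.0124]
orientation: [[-0.998, -0.056, -0.001], [-0.056, 0.998, 0.0], [0.001, 0.0, -1.0]]
force: [-5.3, -1.3, 8.4]
grip_width: 0.0155
gripper_force: 59.3
```

Request:
jog_arm(delta_rot=[[0,0,0],[0,0,0],[0,0,0],[0,0,0],[0,0,0],[0,0,0],[0,0,0],[0,0,0]], linear=[[-0.5,0,0],[-1,0,0],[-1.5,0,0],[-2,0,0],[-2.5,0,0],[-3,0,0],[-3.5,0,0],[-4,0,0]], fingers=[5,5,5,5,5,5,5,5])

```text
time_s: 9.1
position: [0.4833, 0.0399, 0.0124]
orientation: [[-0.998, -0.056, -0.001], [-0.056, 0.998, 0.0], [0.001, 0.0, -1.0]]
force: [-3.6, 1.2, 5.8]
grip_width: 0.0153
gripper_force: 59.2
```

Request:
jog_arm(delta_rot=[[0,0,0],[0,0,0],[0,0,0],[0,0,0],[0,0,0],[0,0,0],[0,0,0],[0,0,0]], linear=[[0,0,-0.3],[0,0,-0.3],[-0.6,0,-0.3],[-1.2,0,-0.3],[-1.8,0,-0.3],[-2.4,0,-0.3],[-3,0,-0.3],[-3.6,0,-0.3]], fingers=[5,5,5,5,5,5,5,5])

```text
time_s: 9.9
position: [0.4872, 0.0401, 0.0125]
orientation: [[-0.998, -0.056, -0.0], [-0.056, 0.998, 0.0], [0.0, 0.0, -1.0]]
force: [1.0, 0.3, -1.7]
grip_width: 0.0151
gripper_force: 58.4
```

Request:
jog_arm(delta_rot=[[0,0,0],[0,0,0],[0,0,0],[0,0,0],[0,0,0],[0,0,0],[0,0,0],[0,0,0]], linear=[[-0.6,0,0.1],[-1.2,0,0.1],[-1.8,0,0.1],[-2.4,0,0.1],[-3,0,0.1],[-3.6,0,0.1],[-4,0,0.1],[-4,0,0.1]], fingers=[5,5,5,5,5,5,5,5])

```text
time_s: 10.7
position: [0.4912, 0.0403, 0.0125]
orientation: [[-0.998, -0.056, -0.0], [-0.056, 0.998, 0.0], [0.0, 0.0, -1.0]]
force: [0.3, 0.8, -1.4]
grip_width: 0.0152
gripper_force: 58.4
```

Request:
jog_arm(delta_rot=[[0,0,0],[0,0,0],[0,0,0],[0,0,0],[0,0,0],[0,0,0],[0,0,0],[0,0,0]], linear=[[-0.5,0,0],[-1,0,0],[-1.5,0,0],[-2,0,0],[-2.5,0,0],[-3,0,0],[-3.5,0,0],[-4,0,0]], fingers=[5,5,5,5,5,5,5,5])

```text
time_s: 11.5
position: [0.4952, 0.0405, 0.0125]
orientation: [[-0.998, -0.056, -0.0], [-0.056, 0.998, -0.0], [0.0, -0.0, -1.0]]
force: [-0.3, 0.8, -0.7]
grip_width: 0.0153
gripper_force: 58.4
```

Request:
jog_arm(delta_rot=[[0,0,0],[0,0,0],[0,0,0],[0,0,0],[0,0,0],[0,0,0],[0,0,0],[0,0,0]], linear=[[-0.5,0,0.1],[-1,0,0.1],[-1.5,0,0.1],[-2,0,0.1],[-2.5,0,0.1],[-3,0,0.1],[-3.5,0,0.1],[-4,0,0.1]], fingers=[5,5,5,5,5,5,5,5])

```text
time_s: 12.3
position: [0.4992, 0.0407, 0.0124]
orientation: [[-0.998, -0.056, -0.0], [-0.056, 0.998, -0.0], [0.0, -0.0, -1.0]]
force: [-0.7, -0.1, -0.7]
grip_width: 0.0152
gripper_force: 58.4
```

Request:
jog_arm(delta_rot=[[0,0,0],[0,0,0],[0,0,0],[0,0,0],[0,0,0],[0,0,0],[0,0,0],[0,0,0]], linear=[[-0.5,0,0],[-1,0,0],[-1.5,0,0],[-2,0,0],[-2.5,0,0],[-3,0,0],[-3.5,0,0],[-3.5,0,0]], fingers=[5,5,5,5,5,5,5,5])

```text
time_s: 13.1
position: [0.5028, 0.0409, 0.0124]
orientation: [[-0.998, -0.056, 0.0], [-0.056, 0.998, -0.0], [-0.0, -0.0, -1.0]]
force: [0.2, -0.6, -0.7]
grip_width: 0.0153
gripper_force: 58.4
```

Request:
jog_arm(delta_rot=[[0,0,0],[0,0,0],[0,0,0],[0,0,0],[0,0,0],[0,0,0],[0,0,0],[0,0,0]], linear=[[-0.5,0,0],[-1,0,0],[-1.5,0,0],[-2,0,0],[-2.5,0,0],[-3,0,0],[-3.5,0,0],[-3.5,0,0]], fingers=[5,5,5,5,5,5,5,5])

```text
time_s: 13.9
position: [0.5063, 0.0411, 0.0124]
orientation: [[-0.998, -0.056, 0.0], [-0.056, 0.998, -0.0], [-0.0, -0.0, -1.0]]
force: [-0.3, 0.1, 0.3]
grip_width: 0.0154
gripper_force: 58.4
```

Request:
jog_arm(delta_rot=[[0,0,0],[0,0,0],[0,0,0],[0,0,0],[0,0,0],[0,0,0],[0,0,0],[0,0,0]], linear=[[-0.5,0,0],[-1,0,0],[-1.5,0,0],[-2,0,0],[-2.5,0,0],[-3,0,0],[-3.5,0,0],[-3.5,0,0]], fingers=[5,5,5,5,5,5,5,5])

```text
time_s: 14.7
position: [0.5098, 0.0413, 0.0124]
orientation: [[-0.998, -0.056, 0.0], [-0.056, 0.998, -0.0], [-0.0, -0.0, -1.0]]
force: [-0.9, 0.0, 1.1]
grip_width: 0.0151
gripper_force: 58.4
```

Request:
jog_arm(delta_rot=[[0,0,0],[0,0,0],[0,0,0],[0,0,0],[0,0,0],[0,0,0],[0,0,0],[0,0,0]], linear=[[-0.5,0,0],[-1,0,0],[-1.5,0,0],[-2,0,0],[-2.5,0,0],[-3,0,0],[-3,0,0],[-3,0,0]], fingers=[5,5,5,5,5,5,5,5])

```text
time_s: 15.5
position: [0.5127, 0.0415, 0.0124]
orientation: [[-0.998, -0.056, 0.0], [-0.056, 0.998, -0.0], [-0.0, -0.0, -1.0]]
force: [-0.2, 0.7, 0.6]
grip_width: 0.0155
gripper_force: 58.5
```

Request:
jog_arm(delta_rot=[[0,0,0],[0,0,0],[0,0,0],[0,0,0],[0,0,0],[0,0,0],[0,0,0],[0,0,0]], linear=[[-0.5,0,0],[-1,0,0],[-1.5,0,0],[-2,0,0],[-2.5,0,0],[-3,0,0],[-3,0,0],[-3,0,0]], fingers=[5,5,5,5,5,5,5,5])

```text
time_s: 16.3
position: [0.5157, 0.0417, 0.0124]
orientation: [[-0.998, -0.056, 0.0], [-0.056, 0.998, -0.0], [-0.0, -0.0, -1.0]]
force: [-0.8, -0.0, 0.9]
grip_width: 0.0154
gripper_force: 58.5
```

Request:
jog_arm(delta_rot=[[0,0,0],[0,0,0],[0,0,0],[0,0,0],[0,0,0],[0,0,0],[0,0,0],[0,0,0]], linear=[[-0.5,0,0],[-1,0,0],[-1.5,0,0],[-2,0,0],[-2.5,0,0],[-3,0,0],[-3,0,0],[-3,0,0]], fingers=[5,5,5,5,5,5,5,5])

```text
time_s: 17.1
position: [0.5187, 0.0418, 0.0124]
orientation: [[-0.998, -0.056, 0.0], [-0.056, 0.998, -0.0], [-0.0, -0.0, -1.0]]
force: [-1.1, 0.6, 0.9]
grip_width: 0.0153
gripper_force: 58.5
```

Request:
jog_arm(delta_rot=[[0,0,0],[0,0,0],[0,0,0],[0,0,0],[0,0,0],[0,0,0],[0,0,0],[0,0,0]], linear=[[-0.5,0,0],[-1,0,0],[-1.5,0,0],[-2,0,0],[-2.5,0,0],[-3,0,0],[-3,0,0],[-3,0,0]], fingers=[5,5,5,5,5,5,5,5])

```text
time_s: 17.9
position: [0.5217, 0.042, 0.0124]
orientation: [[-0.998, -0.056, 0.0], [-0.056, 0.998, 0.0], [-0.0, -0.0, -1.0]]
force: [-0.9, -0.1, 2.0]
grip_width: 0.0151
gripper_force: 58.6
```

Request:
jog_arm(delta_rot=[[0,0,0],[0,0,0],[0,0,0],[0,0,0],[0,0,0],[0,0,0],[0,0,0],[0,0,0]], linear=[[-0.5,0,-0.1],[-1,0,-0.1],[-1.5,0,-0.1],[-2,0,-0.1],[-2.5,0,-0.1],[-3,0,-0.1],[-3,0,-0.1],[-3,0,-0.1]], fingers=[5,5,5,5,5,5,5,5])

```text
time_s: 18.7
position: [0.5247, 0.0422, 0.0125]
orientation: [[-0.998, -0.056, 0.0], [-0.056, 0.998, -0.0], [-0.0, -0.0, -1.0]]
force: [0.0, 0.0, -0.9]
grip_width: 0.0151
gripper_force: 58.4
```

Request:
jog_arm(delta_rot=[[0,0,0],[0,0,0],[0,0,0],[0,0,0],[0,0,0],[0,0,0],[0,0,0],[0,0,0]], linear=[[-0.5,0,0],[-1,0,0],[-1.5,0,0],[-2,0,0],[-2.5,0,0],[-3,0,0],[-3,0,0],[-3,0,0]], fingers=[5,5,5,5,5,5,5,5])

```text
time_s: 19.5
position: [0.5276, 0.0423, 0.0125]
orientation: [[-0.998, -0.056, 0.0], [-0.056, 0.998, -0.0], [-0.0, -0.0, -1.0]]
force: [-0.4, 0.1, -0.2]
grip_width: 0.0152
gripper_force: 58.4
```

Request:
jog_arm(delta_rot=[[0,0,0],[0,0,0],[0,0,0],[0,0,0],[0,0,0],[0,0,0],[0,0,0],[0,0,0]], linear=[[-0.5,0,0],[-1,0,0],[-1.5,0,0],[-2,0,0],[-2.5,0,0],[-3,0,0],[-3,0,0],[-3,0,0]], fingers=[5,5,5,5,5,5,5,5])

```text
time_s: 20.3
position: [0.5306, 0.0425, 0.0125]
orientation: [[-0.998, -0.056, 0.0], [-0.056, 0.998, -0.0], [-0.0, -0.0, -1.0]]
force: [0.1, 0.5, -1.4]
grip_width: 0.0152
gripper_force: 58.4
```

Run:
```python
from h import *
im,d,c=grab('side','side4')
cv2.imwrite('pics/c4.png',cv2.resize(im[140:260,230:390],None,fx=4,fy=4,interpolation=2))
```

```text
(no output)
```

View pics/c4.png

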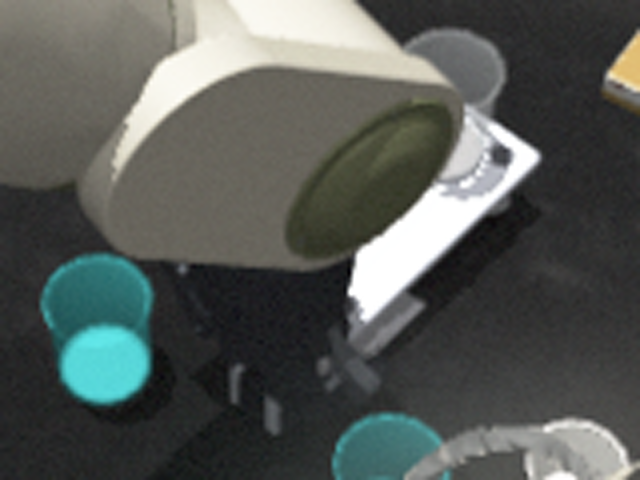

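The blade shows under the plate's front right corner (crop (395,325)). The beaker (460,80) is undisturbed, and there is no push force yet, so I go on in small steps.

Request:
jog_arm(delta_rot=[[0,0,0],[0,0,0],[0,0,0],[0,0,0],[0,0,0],[0,0,0],[0,0,0],[0,0,0]], linear=[[-0.5,0,0.1],[-1,0,0.1],[-1.5,0,0.1],[-2,0,0.1],[-2.5,0,0.1],[-2.5,0,0.1],[-2.5,0,0.1],[-2.5,0,0.1]], fingers=[5,5,5,5,5,5,5,5])

```text
time_s: 21.15
position: [0.5322, 0.0427, 0.0124]
orientation: [[-0.998, -0.056, -0.002], [-0.056, 0.998, 0.0], [0.002, 0.0, -1.0]]
force: [-8.1, 0.1, 6.1]
grip_width: 0.0153
gripper_force: 59.1
```

Request:
jog_arm(delta_rot=[[0,0,0],[0,0,0],[0,0,0],[0,0,0],[0,0,0],[0,0,0],[0,0,0],[0,0,0]], linear=[[-0.5,0,0],[-1,0,0],[-1.5,0,0],[-2,0,0],[-2,0,0],[-2,0,0],[-2,0,0],[-2,0,0]], fingers=[5,5,5,5,5,5,5,5])

```text
time_s: 21.95
position: [0.5332, 0.0428, 0.0124]
orientation: [[-0.998, -0.056, -0.005], [-0.056, 0.998, 0.0], [0.005, 0.0, -1.0]]
force: [-14.1, -1.1, 9.7]
grip_width: 0.0156
gripper_force: 59.9
```

Request:
jog_arm(delta_rot=[[0,0,0],[0,0,0],[0,0,0],[0,0,0],[0,0,0],[0,0,0],[0,0,0],[0,0,0]], linear=[[0,0,-0.2],[0,0,-0.4],[0,0,-0.5],[0,0,-0.5],[0,0,-0.5],[0,0,-0.5],[0,0,-0.5],[0,0,-0.5]], fingers=[5,5,5,5,5,5,5,5])

```text
time_s: 22.75
position: [0.5332, 0.0428, 0.0124]
orientation: [[-0.998, -0.056, -0.005], [-0.056, 0.998, 0.0], [0.005, 0.0, -1.0]]
force: [-12.0, -1.4, 3.4]
grip_width: 0.016
gripper_force: 59.1
```

Run:
```python
from h import *
s=manip.read_state();print(s['force'],s['position'])
P0=None
for f0 in('top0','top3','now'):
    if f0=='now': im,d,c=grab('top','top5')
    else: im=cv2.imread(f'pics/{f0}.png');d=np.load(f'pics/{f0}.npy');c=manip.get_calibration('top')
    P=cloud(c,d);m=(P[...,2]>.036)&(P[...,2]<.06)&(im.min(2)>150);m[:,:245]=0;m[:,315:]=0;m[:122]=0;m[202:]=0
    for nm,s in(('left',np.s_[140:195,246:262]),('right',np.s_[150:195,300:314]),('fr',np.s_[180:200,300:314])):
        z=P[s][m[s]][:,2];print(f0,nm,len(z),(np.mean(z)*1000).round(2) if len(z) else '')
```

```text
[-11.99441907  -1.35247234   3.38954187] [0.53319983 0.0428477  0.01241676]
top0 left 840 45.92
top0 right 587 46.13
top0 fr 263 46.22
top3 left 840 45.83
top3 right 586 46.09
top3 fr 261 46.09
now left 841 45.98
now right 268 45.94
now fr 0
```

Request:
jog_arm(delta_rot=[[0,0,0],[0,0,0],[0,0,0],[0,0,0],[0,0,0],[0,0,0],[0,0,0],[0,0,0]], linear=[[0,0,0],[0,0,0],[0,0,0],[0,0,0],[0,0,0],[0,0,0],[0,0,0],[0,0,0]], fingers=[30,30,30,30,30,30,30,30])

```text
time_s: 23.6
position: [0.5351, 0.0427, 0.0129]
orientation: [[-0.998, -0.056, 0.0], [-0.056, 0.998, -0.0], [-0.0, -0.0, -1.0]]
force: [-0.2, 0.3, -0.6]
grip_width: 0.03
gripper_force: 0.0
```

Request:
jog_arm(delta_rot=[[0,0,0],[0,0,0],[0,0,0],[0,0,0],[0,0,0],[0,0,0],[0,0,0],[0,0,0]], linear=[[0,0,0],[0,0,0],[0,0,0],[0,0,0],[0,0,0],[0,0,0],[0,0,0],[0,0,0]], fingers=[5,5,5,5,5,5,5,5])

```text
time_s: 24.4
position: [0.5351, 0.0427, 0.013]
orientation: [[-0.998, -0.056, -0.0], [-0.056, 0.998, -0.0], [0.0, -0.0, -1.0]]
force: [-3.2, 0.1, 5.7]
grip_width: 0.0154
gripper_force: 58.8
```

Request:
jog_arm(delta_rot=[[0,0,0],[0,0,0],[0,0,0],[0,0,0],[0,0,0],[0,0,0],[0,0,0],[0,0,0]], linear=[[-0.2,0,0],[-0.4,0,0],[-0.6,0,0],[-0.6,0,0],[-0.6,0,0],[-0.6,0,0],[-0.6,0,0],[-0.6,0,0]], fingers=[5,5,5,5,5,5,5,5])

```text
time_s: 25.2
position: [0.535, 0.0427, 0.013]
orientation: [[-0.998, -0.056, -0.002], [-0.056, 0.998, -0.0], [0.002, 0.0, -1.0]]
force: [-7.8, -0.1, 7.5]
grip_width: 0.0152
gripper_force: 59.4
```

Request:
jog_arm(delta_rot=[[0,0,0],[0,0,0],[0,0,0],[0,0,0],[0,0,0],[0,0,0],[0,0,0],[0,0,0]], linear=[[0,0,-0.3],[0,0,-0.3],[-0.2,0,-0.3],[-0.4,0,-0.3],[-0.6,0,-0.3],[-0.8,0,-0.3],[-0.8,0,-0.3],[-0.8,0,-0.3]], fingers=[5,5,5,5,5,5,5,5])

```text
time_s: 26.0
position: [0.535, 0.0428, 0.013]
orientation: [[-0.998, -0.056, -0.004], [-0.056, 0.998, -0.0], [0.004, 0.0, -1.0]]
force: [-11.4, -2.0, 9.1]
grip_width: 0.0152
gripper_force: 59.5
```

It holds still against 11 N, so the foot is carried and the shim is snug. I let go and retreat straight up.

Request:
jog_arm(delta_rot=[[0,0,0],[0,0,0],[0,0,0],[0,0,0],[0,0,0],[0,0,0],[0,0,0],[0,0,0]], linear=[[0,0,0],[0,0,0],[0,0,0],[0,0,0],[0,0,0],[0,0,0],[0,0,-3],[0,0,-8]], fingers=[36,36,36,36,36,36,36,36])

```text
time_s: 26.8
position: [0.5364, 0.0428, 0.0213]
orientation: [[-0.998, -0.056, -0.001], [-0.056, 0.998, 0.0], [0.001, 0.0, -1.0]]
force: [-0.3, 0.4, -0.0]
grip_width: 0.036
gripper_force: 0.0
```

Request:
jog_arm(delta_rot=[[0,0,0],[0,0,0],[0,0,0],[0,0,0],[0,0,0],[0,0,0],[0,0,0],[0,0,0]], linear=[[0,0,-15],[0,0,-30],[0,0,-50],[0,0,-75],[0,0,-100],[20,0,-120],[60,0,-130],[100,0,-130]], fingers=[36,36,36,36,36,36,36,36])

```text
time_s: 27.6
position: [0.4361, 0.0371, 0.1527]
orientation: [[-0.998, -0.056, 0.003], [-0.056, 0.998, -0.001], [-0.003, -0.001, -1.0]]
force: [1.0, -0.3, -0.2]
grip_width: 0.0363
gripper_force: 0.0
```

Request:
jog_arm(delta_rot=[[0,0,0],[0,0,0],[0,0,0],[0,0,0],[0,0,0],[0,0,0],[0,0,0],[0,0,0]], linear=[[30,0,0],[60,0,0],[90,0,0],[100,0,0],[100,0,0],[100,0,0],[100,0,0],[100,0,0]], fingers=[36,36,36,36,36,36,36,36])

```text
time_s: 28.4
position: [0.3374, 0.0316, 0.1511]
orientation: [[-0.998, -0.056, -0.0], [-0.056, 0.998, 0.0], [0.0, 0.0, -1.0]]
force: [0.1, -0.0, -0.5]
grip_width: 0.036
gripper_force: 0.0
```

Run:
```python
from h import *
im,d,c=grab('side','side6');im2,d2,c2=grab('top','top6')
a=cv2.resize(im[140:260,230:390],None,fx=3,fy=3,interpolation=2);b=cv2.resize(im2[110:250,235:335],None,fx=3,fy=3,interpolation=2)
o=np.zeros((420,790,3),np.uint8);o[:360,:480]=a;o[:,485:785]=b;cv2.imwrite('pics/c6.png',o)
print(manip.read_state()['force'])
g=im2.min(2)
for f0 in('top0','top6'):
    im=cv2.imread(f'pics/{f0}.png');d=np.load(f'pics/{f0}.npy');P=cloud(c2,d)
    for nm,s in(('left',np.s_[140:190,247:260]),('fr',np.s_[180:199,300:313])):
        z=P[s][im[s].min(2)>150][:,2];print(f0,nm,len(z),(z.mean()*1000).round(2))
```

```text
[-0.66929941 -0.30961605  0.40813   ]
top0 left 650 48.99
top0 fr 231 50.54
top6 left 650 45.93
top6 fr 225 63.6
```

View pics/c6.png

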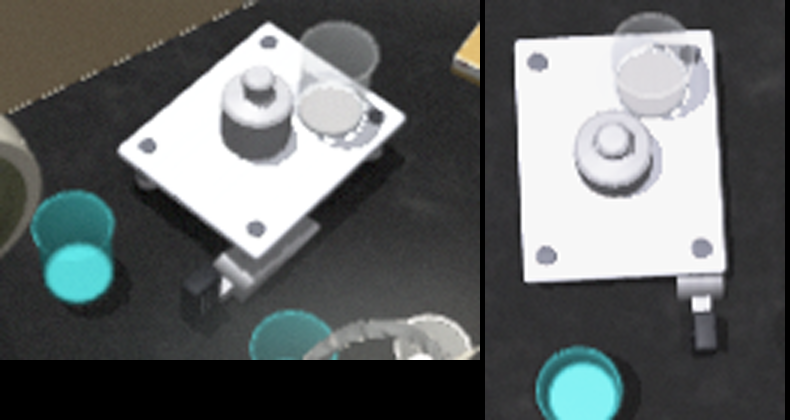

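The shim sits under the front right foot: grip at crop (705,330), blade under the foot dot (702,248). The beaker (650,65) is in place and the cups have not moved. One robust height check, then I hand in.

Run:
```python
from h import *
c2=manip.get_calibration('top')
for f0 in('top0','top6'):
    im=cv2.imread(f'pics/{f0}.png');P=cloud(c2,np.load(f'pics/{f0}.npy'))
    for nm,s in(('left',np.s_[140:190,247:260]),('fr',np.s_[180:199,300:313])):
        print(f0,nm,(np.median(P[s][im[s].min(2)>150][:,2])*1000).round(2))
print(manip.job_done())
```

```text
top0 left 45.88
top0 fr 46.15
top6 left 45.94
top6 fr 45.93
the job is handed in; nothing more can be done
None
```

The shim is under the front right foot and carries it: it held still against an 11 N push before I let go. The plate height shows no measurable lift, the beaker stands where it was, and the job was handed in at about 28.5 s.

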